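# Weigh two clock weights against each other and seat the heavier in the spring cup

### The arm

A 6-joint arm with a two-finger parallel gripper is mounted at the origin on a cart in front of the work surface, level with it; the furniture and walls round the work are solid. World frame = base frame: x ahead of the robot, y to its left, z up, the work surface at z = 0. Lengths are in mm, angles in rad, forces in N, time in s.
With the tool pointing down it reaches from about 325 to 925 mm from the base axis. Payload 3.1 kg.
Tool frame: the origin (TCP) lies at the very end of the fingers, on their centre line; the grasp point (between the pads) lies 19 mm behind it; z points along the fingers, y is the line along which they close (so a half turn about z gives the same grasp; the last joint's range is limited). The gripper opens to 85 mm and grips with 20 to 120 N. Pads are 22 mm wide; open, the fingers measure 114 mm over their backs; the gripper's body (76 mm by 85 mm) begins 54 mm behind the grasp point. The pads swing forward as they close: fully open they stand 13 mm farther back than shut.
Start: joints at [-1.263, 0.217, 1.613, -0, 1.311, -0.112], TCP at [254.758, -570.734, 231.3] pointing down, gripper open.
Joint ranges: [-2.75, 2.75], [-0.78, 2.1], [0.31, 2.55], [-1.13, 4.27], [0.13, 2.63], [-2.58, 2.58]. Speed limits (rad/s): [2.79, 2.79, 3.14, 3.14, 3.14, 3.14].

### API

Orientations are given as a rotation vector (axis times angle).
In Python, from rig import manip gives the robot as it stands. The module is installed in compiled form; this text tells all that it offers.
- The arm moves only by the tool move_arm, never from a script. Its argument "targets" is a list of rows, each an object with "slide": the shift along the tool's x, y, z in units of 0.5 m (1.0 is 0.5 m), a list of three; "dr": the turn, a rotation vector about the tool's x, y, z in units of 30 degrees (1.0 is 30 degrees), a list of three. A call has 1 to 10 rows; each row is the pose to reach, as a shift and turn from the pose commanded when the call began, along the tool's axes at that moment; what a row does not reach only later rows make up. A row lasts 1/8 s, in which the tool goes at most 62.5 mm and 10.7 degrees, less where a joint would pass 70% of its speed; a pose out of reach is approached as far as the arm can. A call with a number of a shift or a turn outside -1 to 1 is refused whole. A call with a gripper value outside its range is refused whole. "grip" is the gripper command: -1 is fully open, 1 is shut, values between are in proportion, set as the call begins (left out, the last holds). The fingers move at their own pace and stop on an object; "squeeze" is the grip in N (left out, the last holds). Time passes only in rows, so rows that repeat a pose let the fingers close. It gives the time, the measured TCP pose, the force, the opening and the grip force at its end, in the units of the state.
- manip.get_obs(): the state, without advancing time (a new reading comes with each control period).
- manip.read_camera(name): name is "scene" or "top" or "wrist"; returns the picture (420x560x3 uint8, red, green, blue); there is no depth.
- manip.camera_params(name): a dict with "intrinsics" (3x3 intrinsics, pixels), "k1" (the pictures are not rectified: a ray, as slopes to the right and down, at radius r is drawn at 1 + k1 r^2 times it, then the intrinsics apply), "pose" (4x4, takes a point from camera to world coordinates); the wrist camera has in their place "hand_eye" (4x4, takes a point from camera to tool coordinates, whose origin is the TCP and whose axes are the flange's). Camera axes: x right, y down, z forward; pixel columns grow to the right and rows downward; lengths in mm; the calibration is good to about 2 mm. A picture is of the moment at which its call begins: read the wrist's pose just before it. camera_params takes no time and is no camera call.
- manip.hand_in(): hands the job in; it is judged then, once.
Trained networks look in the newest picture that a camera, given by its name, has taken for a name from the list of things; names that differ only in an ending like _2 or _b are one class to them, and where a whole thing is asked for, a point or a joint stands for the part that bears it (a point fixed in the world has none). Each returns a list of dicts, best first, with "p" (0 to 1); they miss things now and then, are a little off and sometimes report something else, mostly with a low value. They report only what shows in the picture. A call takes as long as a camera call. They do not tell look-alikes from the thing itself.
- manip.look_for(name, camera): "pixel" ([column, row] in pixels, amid what is visible of it).
- manip.silhouettes(name, camera): "region" (420x560 bool, what is visible of it) and "pixel" ([column, row] in pixels, amid what is visible of it).
- manip.place_of(name, camera): "pixel" ([column, row] in pixels: a listed point, or the origin of a listed thing).
The state is a dict: "t": time; "joint_pos": joint angles; "dq": joint speeds; "joint_torque": joint torques, N m; "tcp_pos": TCP position; "ee_rot": TCP orientation; "wrist_force": force on the tool from outside, world axes, zero at the start; "wrist_torque": the same for the moment, N m; "grip_width": finger opening in mm; "gripper_force": force on a finger pad.
Only numpy, scipy, OpenCV 4.12 (cv2) and the standard library are available. Lean on these libraries where they do the work, as an engineer would, in place of code of your own. Each camera call takes 0.05 s, during which the arm holds its last target. There are 200 camera calls.

### The job

These two brass clock weights look alike, but one is heavier: stand them upright and let go, one on each pan of the green balance, and see which pan sinks. Then take the heavier one and push it straight down into the round spring cup until it is firmly home on the stop inside, whose depth you can only feel; press gently there and on the balance. Leave the lighter one standing on its pan and the other things on the bench where they are.

Things in the scene. Friction and masses are not known exactly. Their poses are not given: they have to be found in the camera images.
- weight_a: brass clock weight, upright cylinder 28 mm in diameter, 67 mm tall (plus a thin 11 mm wire eye), foot chamfered 3 mm, three thin dark lines round it; 150 to 280 g. The two look exactly alike, but one is heavier, by a gram or by much; only weighing tells which. Origin at the centre of its underside, z up its axis
- weight_b: brass clock weight, upright cylinder 28 mm in diameter, 67 mm tall (plus a thin 11 mm wire eye), foot chamfered 3 mm, three thin dark lines round it; 150 to 280 g. The two look exactly alike, but one is heavier, by a gram or by much; only weighing tells which. Origin at the centre of its underside, z up its axis
- pan_left (a point): centre of the flat top face of the balance's left pan, a brass disc 68 mm in diameter, open from above. Empty, pan tops are 68 mm above the bench; each moves 10 mm up and down and always stays level. A loaded pan sinks to its stop at once and the other rises; a weight off the pan's centre weighs the same. Site y runs along the beam from the right pan to the left pan
- pan_right (a point): the same point of the other, right pan
- beam (a joint): tilt of the balance beam, rad: 0 level, +0.1 left pan fully down, -0.1 right pan fully down; it turns freely: even a gram of difference tips it fully, at once or, if the difference is small, within about three seconds
- cup_mouth (a point): centre of the cup's mouth, on its axis, level with the rim 36 mm above the bench; z up. Four brass leaves in the bore at this point's +x, -x, +y, -y have rounded tops 1 mm below the rim, stand 25 mm apart face to face and spring outward; they centre a 28 mm weight and hold it by friction wherever it is left, so it must be pushed down (roughly 3 to 6 N to slide it, not known beforehand)
- home_pin (a joint): red sensing pin in the middle of the cup's stop, m: 0 sticking up 4 mm, 0.004 pressed flush with the stop, as it is when the weight is fully home; a very weak spring (under 1 N)
- balance: the balance: fixed green base 74 x 130 x 40 mm with two brass bearing cheeks up to 62 mm high in the middle; a beam on them carries the two pans 200 mm apart and nothing stands higher than the pans. Origin at the centre of its underside, y along the beam towards the left pan. More than 20 N from a weight is too much for it
- cup: the spring cup: fixed dark plate 72 x 72 mm with an aluminium sleeve, outer diameter 52, bore 35, top 36 mm above the bench. In the bore a steel stop, set anywhere from 16 to 28 mm below the rim and not measured, yields only 1 mm per 20 N: there the push rises steeply. A push of much over 20 N is too much. Origin at the centre of the plate's underside, z up
- the_hand_press: dark blue hand press, fixed, in the way: base about 110 x 120 mm round this origin and a little nearer the robot, column and lever up to 220 mm high, lever arm with a red ball reaching about 80 mm away from the robot and 50 mm to its left of this origin; carry things over or round it. Origin on the bench under its ram
- loupe: bystander: black eye loupe, 32 mm across, 28 mm tall; origin under its centre
- rodico_pot: bystander: little red putty pot with pale cap, 22 mm across, 18 mm tall; origin under its centre
- loupe_case: bystander: oval black case, 44 x 54 x 20 mm; origin under its centre
- parts_tray: bystander: round turquoise compartment tray, 93 mm across, 15 mm tall; origin under its centre
- flat_box: bystander: flat clear box with a card, 50 x 66 x 11 mm; origin under its centre
- dome_base1: bystander: green round base with a clear insert, 97 mm across, 34 mm tall; origin under its centre
Not all that is in view belongs to the job. Leave any red or turquoise look-alike of the weight_a alone.

How it is judged (in metres and radians):
On the way, in this order (a step that is already met when the one before it is completed fails the run):
1. both weights stand upright and released on opposite pans and the beam has tipped under the heavier (((horizontal distance between weight_a and pan_left below 0.024 m and z of weight_a in the frame of pan_left between -0.004 and 0.004 m and angle between each of weight_a, weight_b's own z axis and vertical below 0.1 rad and horizontal distance between weight_b and pan_right below 0.024 m and z of weight_b in the frame of pan_right between -0.004 and 0.004 m and value of joint beam above 0.06 rad) or (horizontal distance between weight_b and pan_left below 0.024 m and z of weight_b in the frame of pan_left between -0.004 and 0.004 m and angle between each of weight_b, weight_a's own z axis and vertical below 0.1 rad and horizontal distance between weight_a and pan_right below 0.024 m and z of weight_a in the frame of pan_right between -0.004 and 0.004 m and value of joint beam above 0.06 rad) or (horizontal distance between weight_a and pan_right below 0.024 m and z of weight_a in the frame of pan_right between -0.004 and 0.004 m and angle between each of weight_a, weight_b's own z axis and vertical below 0.1 rad and horizontal distance between weight_b and pan_left below 0.024 m and z of weight_b in the frame of pan_left between -0.004 and 0.004 m and value of joint beam below -0.06 rad) or (horizontal distance between weight_b and pan_right below 0.024 m and z of weight_b in the frame of pan_right between -0.004 and 0.004 m and angle between each of weight_b, weight_a's own z axis and vertical below 0.1 rad and horizontal distance between weight_a and pan_left below 0.024 m and z of weight_a in the frame of pan_left between -0.004 and 0.004 m and value of joint beam below -0.06 rad)) and contact force between the fingers and weight_a below 0.05 N and contact force between the fingers and weight_b below 0.05 N), for 0.3 s.
2. the weight on the sunk pan, the heavier, is taken hold of, the other still standing released on the raised pan (((horizontal distance between weight_a and pan_left below 0.024 m and z of weight_a in the frame of pan_left between -0.004 and 0.004 m and angle between each of weight_a, weight_b's own z axis and vertical below 0.1 rad and horizontal distance between weight_b and pan_right below 0.024 m and z of weight_b in the frame of pan_right between -0.004 and 0.004 m and value of joint beam above 0.06 rad and contact force between the fingers and weight_a above 1 N and contact force between the fingers and weight_b below 0.05 N) or (horizontal distance between weight_b and pan_left below 0.024 m and z of weight_b in the frame of pan_left between -0.004 and 0.004 m and angle between each of weight_b, weight_a's own z axis and vertical below 0.1 rad and horizontal distance between weight_a and pan_right below 0.024 m and z of weight_a in the frame of pan_right between -0.004 and 0.004 m and value of joint beam above 0.06 rad and contact force between the fingers and weight_b above 1 N and contact force between the fingers and weight_a below 0.05 N) or (horizontal distance between weight_a and pan_right below 0.024 m and z of weight_a in the frame of pan_right between -0.004 and 0.004 m and angle between each of weight_a, weight_b's own z axis and vertical below 0.1 rad and horizontal distance between weight_b and pan_left below 0.024 m and z of weight_b in the frame of pan_left between -0.004 and 0.004 m and value of joint beam below -0.06 rad and contact force between the fingers and weight_a above 1 N and contact force between the fingers and weight_b below 0.05 N) or (horizontal distance between weight_b and pan_right below 0.024 m and z of weight_b in the frame of pan_right between -0.004 and 0.004 m and angle between each of weight_b, weight_a's own z axis and vertical below 0.1 rad and horizontal distance between weight_a and pan_left below 0.024 m and z of weight_a in the frame of pan_left between -0.004 and 0.004 m and value of joint beam below -0.06 rad and contact force between the fingers and weight_b above 1 N and contact force between the fingers and weight_a below 0.05 N))), for 0.02 s.
At the end, for the whole second after the job is handed in: Heavier weight upright (0.08 rad) on the cup's axis (3 mm), home: the stop's pin pressed in by more than 3.6 of its 4 mm. Lighter weight upright (0.1 rad) on one pan, within 24 mm of its centre. Both released and at rest (value of joint home_pin above 0.0036 m and linear speed of each of weight_a, weight_b below 0.02 m/s and ((horizontal distance between weight_a and cup_mouth below 0.003 m and z of weight_a in the frame of cup_mouth below -0.013 m and angle between weight_a's own z axis and vertical below 0.08 rad and ((horizontal distance between weight_b and pan_left below 0.024 m and z of weight_b in the frame of pan_left between -0.004 and 0.004 m and angle between weight_b's own z axis and vertical below 0.1 rad) or (horizontal distance between weight_b and pan_right below 0.024 m and z of weight_b in the frame of pan_right between -0.004 and 0.004 m and angle between weight_b's own z axis and vertical below 0.1 rad))) or (horizontal distance between weight_b and cup_mouth below 0.003 m and z of weight_b in the frame of cup_mouth below -0.013 m and angle between weight_b's own z axis and vertical below 0.08 rad and ((horizontal distance between weight_a and pan_left below 0.024 m and z of weight_a in the frame of pan_left between -0.004 and 0.004 m and angle between weight_a's own z axis and vertical below 0.1 rad) or (horizontal distance between weight_a and pan_right below 0.024 m and z of weight_a in the frame of pan_right between -0.004 and 0.004 m and angle between weight_a's own z axis and vertical below 0.1 rad))))); the robot touches nothing.
It fails at once if a weight presses the cup with more than 32 N, the leaves' own grip of about 10 N counted in (so pushing down with up to 20 N is safe) (contact force between any of weight_a, weight_b and cup above 32 N).
It fails at once if a weight presses or strikes the balance with more than 20 N (contact force between any of weight_a, weight_b and balance above 20 N).
It fails at once if the robot itself presses on the balance or the cup with more than 8 N (contact force between any of the arm, the fingers and balance above 8 N or contact force between any of the arm, the fingers and cup above 8 N).
It fails at once if a weight is tipped over (angle between any of weight_a, weight_b's own z axis and vertical above 0.7 rad).
It fails at once if a bystander is shoved more than 20 mm (distance of any of loupe, rodico_pot, loupe_case, parts_tray, flat_box, dome_base1 from where it was at the start of the episode above 0.02 m).
It also fails if it takes over 72 s, if anything falls off the work surface, if the arm or the gripper's body presses on something with over 40 N, if the wrist force passes 120 N, or if a joint passes its speed limit or range.

## Working session

There is one attempt and no reset: what is moved stays moved. The work goes in short steps, Python scripts to look and compute and a tool call to move; the robot and the scene stay as the last step left them, time stands still between calls to the robot, and variables do not carry over. Pictures are saved under pics/ and viewed, at most 10 in all, crops included, and the job is handed in when it is done.

Besides the shell and the picture viewer there is one more tool, called after ">>>" in YAML: its name, and indented under it one key for each argument. move_arm: Moves the arm, as the interface text tells. Its arguments: {"type":"object","properties":{"targets":{"type":"array"},"grip":{"type":"number"},"squeeze":{"type":"number"}},"required":["targets"]}

```bash
mkdir -p pics; cat > h.py <<'E'
import numpy as np, cv2
from rig import manip
from scipy.spatial.transform import Rotation as R
def campose(c,obs=None):
    p=manip.camera_params(c)
    if 'pose' in p: return p,np.array(p['pose'])
    o=obs or manip.get_obs(); T=np.eye(4); T[:3,:3]=R.from_rotvec(o['ee_rot']).as_matrix(); T[:3,3]=o['tcp_pos']
    return p,T@np.array(p['hand_eye'])
def ray(c,px,obs=None):
    p,T=campose(c,obs); K=np.array(p['intrinsics']); k=p['k1']
    d=np.array([(px[0]-K[0,2])/K[0,0],(px[1]-K[1,2])/K[1,1]]); u=d.copy()
    for _ in range(20): u=d/(1+k*(u@u))
    v=T[:3,:3]@np.array([u[0],u[1],1]); return T[:3,3],v/np.linalg.norm(v)
def atz(c,px,z,obs=None):
    o,v=ray(c,px,obs); return o+v*(z-o[2])/v[2]
def tri(rays):
    A=sum(np.eye(3)-np.outer(v,v) for o,v in rays); b=sum((np.eye(3)-np.outer(v,v))@o for o,v in rays)
    return np.linalg.solve(A,b)
E
cat > a.py <<'E'
from h import *
np.set_printoptions(precision=1,suppress=True)
o=manip.get_obs(); print(o['t'],o['tcp_pos'],o['ee_rot'],o['wrist_force'])
for c in('scene','top'):
    cv2.imwrite(f'pics/{c}0.png',manip.read_camera(c)[:,:,::-1])
    print(c,campose(c)[1][:3,3])
    for n,z in(('weight_a',0),('pan_left',68),('pan_right',68),('cup_mouth',36),('the_hand_press',0),('balance',0)):
        for d in manip.place_of(n,c)[:4]: print(n,np.round(d['p'],2),np.array(d['pixel']),atz(c,d['pixel'],z))
E
python3 a.py
```

```text
0.0 [ 254.5 -569.9  229.9] [-3.1 -0.7  0. ] [ 0.7 -0.2  0.5]
scene [-74.1 698.6 636.5]
weight_a 0.96 [308.4 281.2] [441.4 206.3   0. ]
weight_a 0.83 [267.5 263.6] [534.3 232.3   0. ]
weight_a 0.79 [230.9 252.6] [612.  267.4   0. ]
weight_a 0.69 [374.9 243.5] [435.5  19.5   0. ]
pan_left 0.58 [232.  254.6] [532.5 315.3  68. ]
pan_right 0.87 [292.3 294.9] [379.  302.1  68. ]
cup_mouth 0.56 [356.2 202.4] [535.1 -26.7  36. ]
the_hand_press 0.74 [245.8 302.6] [473.7 332.3   0. ]
balance 0.9 [245.1 301.4] [477.  331.4   0. ]
balance 0.36 [295.9 198.8] [679.1  27.2   0. ]
top [ 449.6  189.1 1109.1]
weight_a 0.72 [255.4 215.1] [540.8 222.6   0. ]
weight_a 0.58 [337.9 260.2] [430.1  23.5   0. ]
weight_a 0.43 [260.7 258.5] [435.8 210.2   0. ]
pan_left 0.73 [194.7 196. ] [579.7 359.6  68. ]
pan_right 0.88 [221.7 282.4] [383.3 297.1  68. ]
cup_mouth 0.67 [367.6 212.8] [541.8 -44.1  36. ]
balance 0.78 [211.2 239.4] [482.3 329.7   0. ]
```

View pics/scene0.png

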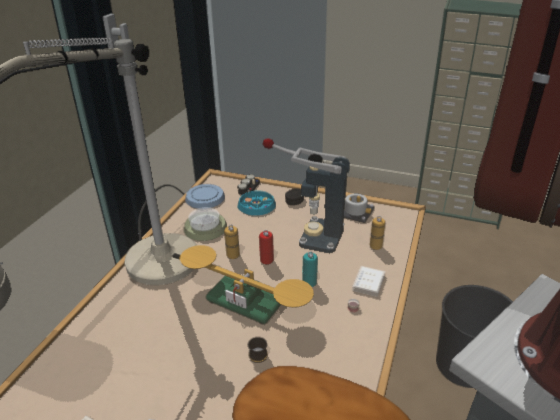

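View pics/top0.png

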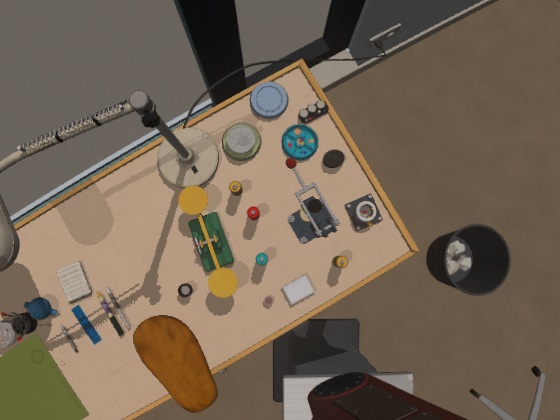

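Brass weights: scene (232,243) and (377,233), top (235,188) and (340,262). The red one at scene (267,247) and the turquoise one at (310,270) are decoys. Left pan is at top (194,200), right pan at (223,282), cup at (367,211), and the press between them.

```bash
cat > b.py <<'E'
from h import *
np.set_printoptions(precision=1,suppress=True)
for n in('weight_a','pan_left','cup_mouth','cup','balance'):
    for c in('scene','top'):
        for d in manip.silhouettes(n,c)[:6]:
            ys,xs=np.nonzero(d['region']); print(n,c,round(d['p'],2),np.array(d['pixel']),xs.min(),xs.max(),ys.min(),ys.max(),'cen',xs.mean(),ys.mean())
# hand-read pairs scene/top
for nm,s,t in(('W1top',(231.5,226),(234.5,184.5)),('W2top',(377.5,218.5),(342,259)),('PL',(198,257.5),(194,199.5)),('PR',(293.5,293),(223,282)),('cup',(356.5,202.5),(367.3,211.5)),
  ('ball',(268,143),(291,163)),('lampbase',(163,250),(188,155)),('lamptop',(125,55),(143,104))):
    P=tri([ray('scene',s),ray('top',t)]); print(nm,P)
E
python3 b.py
```

```text
weight_a scene 0.9 [307.  270.1] 302 318 251 286 cen 310.16932270916334 268.1075697211155
weight_a scene 0.84 [375.5 232.2] 371 384 217 248 cen 377.68347338935575 232.65826330532212
weight_a scene 0.67 [266.  247.4] 259 273 229 263 cen 266.0043859649123 246.45833333333334
weight_a scene 0.61 [229.1 243.1] 224 238 226 258 cen 231.36919315403424 241.72127139364304
weight_a top 0.72 [253.6 213.8] 247 259 207 219 cen 253.4402985074627 212.83582089552237
weight_a top 0.48 [342.  260.1] 332 347 256 267 cen 339.188679245283 261.55345911949684
weight_a top 0.45 [236.5 189.5] 230 241 182 194 cen 235.7109375 188.03125
pan_left scene 0.83 [196.4 252.6] 180 215 245 267 cen 197.67814371257484 256.25898203592817
pan_left top 0.6 [191.9 197.8] 178 207 186 214 cen 192.61294964028778 199.68776978417267
cup_mouth scene 0.58 [356.1 209.2] 344 373 193 222 cen 357.3786982248521 207.38165680473372
cup_mouth top 0.64 [362.5 211.6] 346 381 194 229 cen 363.2177615571776 212.15328467153284
cup scene 0.7 [358.  207.7] 344 373 193 222 cen 357.37668161434976 207.54708520179372
cup top 0.85 [364.2 211.3] 345 381 194 229 cen 363.4925544100802 211.8591065292096
balance scene 0.71 [246.8 292.8] 180 312 244 324 cen 245.9296223639039 287.89308484551253
balance top 0.93 [209.3 240.8] 177 237 186 297 cen 209.19382985353693 241.72421315051417
W1top [604.2 266.9  71.9]
W2top [433.6  23.8  67.3]
PL [573.1 363.1  61.6]
PR [384.1 294.7  64.1]
cup [547.4 -45.2  22. ]
ball [628.9 145.7 205.1]
lampbase [684.5 383.9  24. ]
lamptop [682.5 387.7 420.1]
```

```bash
cat >> h.py <<'E'
def plan(pt,ydeg=None):
    o=manip.get_obs(); M=R.from_rotvec(o['ee_rot']).as_matrix()
    s=M.T@(np.array(pt)-o['tcp_pos'])/500
    y0=np.degrees(np.arctan2(M[1,1],M[0,1])); dr=np.zeros(3); q=0
    if ydeg is not None:
        q=(ydeg-y0+90)%180-90; c,sn=np.cos(np.radians(y0+q)),np.sin(np.radians(y0+q))
        D=np.array([[sn,c,0],[-c,sn,0],[0,0,-1.]])  # x,y,z columns
        dr=R.from_matrix(M.T@D).as_rotvec(degrees=True)/30
    print('t',round(o['t'],2),'y0',round(y0,1),'turn',round(q,1),'j6',round(o['joint_pos'][5],2),'slide',np.round(s,4),'dr',np.round(dr,3),'rows',round(max(np.linalg.norm(s)/.125,abs(q)/10.7),1))
E
python3 -c "
from h import *
print(np.round(manip.camera_params('wrist')['hand_eye'],2),manip.camera_params('wrist')['intrinsics'])
plan((400,-20,230),90);plan((360,22,200),90);plan((360,22,200),30)"
```

```text
[[  -0.     -0.95   -0.31   77.98]
 [   1.     -0.     -0.     -0.18]
 [  -0.     -0.31    0.95 -143.59]
 [   0.      0.      0.      1.  ]] [[295.64008077   0.         280.84234839]
 [  0.         295.64008077 213.33978941]
 [  0.           0.           1.        ]]Traceback (most recent call last):
  File "<string>", line 4, in <module>
    plan((400,-20,230),90);plan((360,22,200),90);plan((360,22,200),30)
    ~~~~^^^^^^^^^^^^^^^^^^
  File "h.py", line 26, in plan
    dr=R.from_matrix(M.T@D).as_rotvec(degrees=True)/30
       ~~~~~~~~~~~~~^^^^^^^
  File "scipy/spatial/transform/_rotation.pyx", line 1143, in scipy.spatial.transform._rotation.Rotation.from_matrix
ValueError: Non-positive determinant (left-handed or null coordinate frame) in rotation matrix 0: [[-9.13159041e-01 -4.07603442e-01 -4.58413886e-06]
 [-4.07603442e-01  9.13159041e-01  1.81758677e-05]
 [ 3.22249838e-06 -1.84659687e-05  1.00000000e+00]].
```

```bash
sed -i 's/D=np.array.*/D=np.array([[-sn,c,0],[c,sn,0],[0,0,-1.]])/' h.py
python3 -c "
from h import *
plan((350,-220,220),120);plan((400,22,200),90)"
```

```text
t 1.2 y0 -65.9 turn 5.9 j6 -0.11 slide [ 0.4598 -0.5629  0.0226] dr [-0.    -0.    -0.198] rows 5.8
t 1.2 y0 -65.9 turn -24.1 j6 -0.11 slide [ 0.7484 -0.9641  0.0626] dr [-0.    -0.     0.802] rows 9.8
```

>>> move_arm:
  targets:
    - {"slide": [0.748,-0.964,0.06],"dr": [0,0,0.8]}
    - {"slide": [0.748,-0.964,0.06],"dr": [0,0,0.8]}
    - {"slide": [0.748,-0.964,0.06],"dr": [0,0,0.8]}
    - {"slide": [0.748,-0.964,0.06],"dr": [0,0,0.8]}
    - {"slide": [0.748,-0.964,0.06],"dr": [0,0,0.8]}
    - {"slide": [0.748,-0.964,0.06],"dr": [0,0,0.8]}
    - {"slide": [0.748,-0.964,0.06],"dr": [0,0,0.8]}
    - {"slide": [0.748,-0.964,0.06],"dr": [0,0,0.8]}
    - {"slide": [0.748,-0.964,0.06],"dr": [0,0,0.8]}
    - {"slide": [0.748,-0.964,0.06],"dr": [0,0,0.8]}
  grip: -0.5
  squeeze: 60

```text
t: 2.45
tcp_pos: [400.1, 24.2, 201.7]
ee_rot: [3.142, 0.004, 0.003]
wrist_force: [1.0, -0.8, -0.3]
grip_width: 64.2
gripper_force: 0.0
```

```bash
cat > w.py <<'E'
from h import *
import sys
np.set_printoptions(precision=1,suppress=True)
o=manip.get_obs(); im=manip.read_camera('wrist'); cv2.imwrite(f'pics/{sys.argv[1]}.png',im[:,:,::-1])
print(o['t'],np.array(o['tcp_pos']),o['wrist_force'])
for a in sys.argv[2:]:
    n,z=a.split(':'); z=float(z)
    for d in manip.place_of(n,'wrist')[:3]: print('place',n,round(d['p'],2),np.array(d['pixel']),atz('wrist',d['pixel'],z,o))
    for d in manip.silhouettes(n,'wrist')[:3]:
        ys,xs=np.nonzero(d['region']); print('sil',round(d['p'],2),xs.min(),xs.max(),ys.min(),ys.max(),'cen',xs.mean(),ys.mean(),atz('wrist',(xs.mean(),ys.mean()),z,o))
E
python3 w.py w1 weight_a:0
```

```text
2.45 [400.1  24.2 201.7] [ 1.  -0.8 -0.3]
place weight_a 0.87 [121.4 158.7] [432.9 209.8   0. ]
place weight_a 0.63 [91.6 53.6] [543.7 224.4   0. ]
place weight_a 0.6 [278.  163.2] [427.7  27.2   0. ]
sil 0.91 75 132 146 179 cen 102.52742616033755 161.41139240506328 [429.9 232.6   0. ]
sil 0.88 265 294 153 188 cen 279.6157575757576 170.5660606060606 [419.1  25.3   0. ]
sil 0.74 27 100 23 69 cen 62.523853635942565 46.79527559055118 [550.6 254.4   0. ]
```

View pics/w1.png

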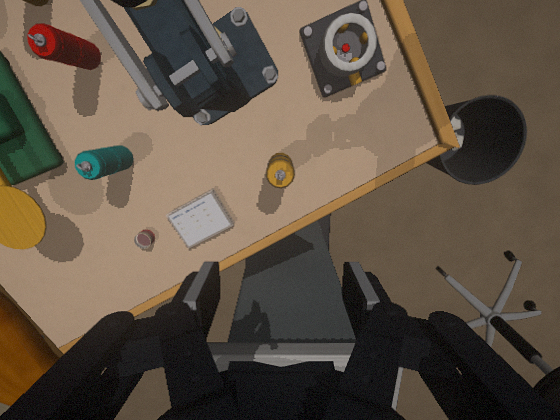

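The brass weight's top is at (280,174), its foot near (280,160). The cup ring is at (351,42), and the press column sits to its left.

```bash
python3 -c "
from h import *
o=manip.get_obs()
for p,z in(((280.5,174),67),((280.5,160),0),((351,42),36)): print(atz('wrist',p,z,o))
plan((431,25,110),90)
plan((431,25,37),90)"
```

```text
[426.77386388  23.934816    67.        ]
[430.84406278  24.00129053   0.        ]
[545.64616374 -41.04016771  36.        ]
t 2.6 y0 -89.6 turn -0.4 j6 1.45 slide [ 0.0623 -0.002   0.1828] dr [ 0.    -0.     0.012] rows 1.5
t 2.6 y0 -89.6 turn -0.4 j6 1.45 slide [ 0.0623 -0.0021  0.3288] dr [ 0.    -0.     0.012] rows 2.7
```

>>> move_arm:
  targets:
    - {"slide": [0.058,0,0.1],"dr": [0,0,0]}
    - {"slide": [0.058,0,0.2],"dr": [0,0,0]}
    - {"slide": [0.058,0,0.3],"dr": [0,0,0]}
    - {"slide": [0.058,0,0.328],"dr": [0,0,0]}
    - {"slide": [0.058,0,0.328],"dr": [0,0,0]}

```text
t: 3.22
tcp_pos: [428.5, 21.1, 37.2]
ee_rot: [3.142, -0.001, -0.002]
wrist_force: [-0.1, 0.4, 0.8]
grip_width: 64.0
gripper_force: 0.0
```

```bash
python3 w.py w2 weight_a:67
```

```text
3.225 [428.5  21.1  37.2] [-0.1  0.4  0.8]
place weight_a 0.58 [273.2 243.2] [456.5  24.   67. ]
sil 0.9 242 301 226 325 cen 272.5179841070682 278.51401087411125 [439.7  24.4  67. ]
sil 0.5 0 15 241 256 cen 6.598540145985401 248.0 [454.1 138.3  67. ]
```

View pics/w2.png

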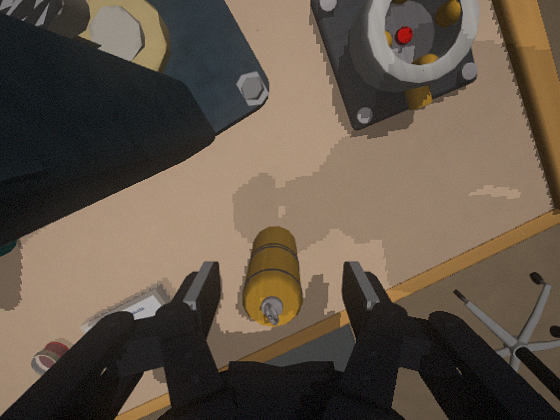

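The weight stands between the pads with its top centre at about (271,303) and foot at (273,240), about 3 mm left of the gripper's centre.

```bash
python3 -c "
from h import *
o=manip.get_obs()
for p,z in(((271,304),67),((271,311),75),((273.2,243.2),0)): print(atz('wrist',p,z,o))
plan((428.5,24,37),90)"
```

```text
[427.55284302  25.56654571  67.        ]
[429.58158932  25.30081123  75.        ]
[428.7630053   26.12528488   0.        ]
t 3.38 y0 -90.0 turn -0.0 j6 1.46 slide [-0.0054 -0.0054  0.005 ] dr [ 0.001 -0.009  0.001] rows 0.1
```

>>> move_arm:
  targets:
    - {"slide": [0,-0.007,0],"dr": [0,0,0]}
    - {"slide": [0,-0.007,0],"dr": [0,0,0]}

```text
t: 3.62
tcp_pos: [429.8, 25.6, 38.4]
ee_rot: [3.141, 0.002, 0.004]
wrist_force: [-0.3, 0.1, -0.4]
grip_width: 64.1
gripper_force: 0.0
```

>>> move_arm:
  targets:
    - {"slide": [0,0,0],"dr": [0,0,0]}
    - {"slide": [0,0,0],"dr": [0,0,0]}
    - {"slide": [0,0,0],"dr": [0,0,0]}
    - {"slide": [0,0,0],"dr": [0,0,0]}
    - {"slide": [0,0,0],"dr": [0,0,0]}
    - {"slide": [0,0,0],"dr": [0,0,0]}
  grip: 1
  squeeze: 60

```text
t: 4.38
tcp_pos: [429.2, 25.3, 37.6]
ee_rot: [3.141, 0.001, 0.001]
wrist_force: [-0.5, -0.2, 5.7]
grip_width: 26.2
gripper_force: 59.4
```

>>> move_arm:
  targets:
    - {"slide": [0,0,-0.1],"dr": [0,0,0]}
    - {"slide": [0,0,-0.2],"dr": [0,0,0]}
    - {"slide": [0,0,-0.25],"dr": [0,0,0]}

```text
t: 4.75
tcp_pos: [429.5, 25.4, 164.0]
ee_rot: [3.141, 0.001, 0.004]
wrist_force: [0.6, -0.3, -2.8]
grip_width: 26.2
gripper_force: 60.1
```

```bash
python3 -c "
from h import *
print(manip.get_obs())
plan((400,230,165),110);plan((384,296,165),110)"
```

```text
{'t': 4.75, 'joint_pos': array([-1.04518741e-01, -1.43335251e-01,  2.11833789e+00,  1.95441327e-04,
        1.16400335e+00,  1.46532461e+00]), 'dq': array([ 8.97049269e-04, -2.69065764e-01, -1.29330150e-01, -5.88058823e-04,
        4.44314843e-01, -9.18186971e-05]), 'joint_torque': array([ 1.18800122e-01, -2.27871501e+01, -2.92338789e+01,  5.98499493e-03,
       -1.30290566e-01,  1.65621952e-05]), 'tcp_pos': array([429.46660844,  25.3875704 , 163.95072934]), 'ee_rot': array([3.14149723e+00, 1.37578607e-03, 4.07020129e-03]), 'wrist_force': array([ 0.56009526, -0.27813212, -2.82534039]), 'wrist_torque': array([-0.00673085, -0.01843447, -0.0708708 ]), 'gripper_force': 60.08012319216505, 'grip_width': 26.184222100865977}
t 4.75 y0 -89.9 turn 19.9 j6 1.47 slide [-0.0586 -0.4093 -0.0023] dr [ 0.001 -0.005 -0.665] rows 3.3
t 4.75 y0 -89.9 turn 19.9 j6 1.47 slide [-0.0905 -0.5413 -0.0024] dr [ 0.001 -0.005 -0.665] rows 4.4
```

>>> move_arm:
  targets:
    - {"slide": [-0.03,-0.12,-0.05],"dr": [0,0,0]}
    - {"slide": [-0.07,-0.24,-0.05],"dr": [0,0,0]}
    - {"slide": [-0.11,-0.35,-0.05],"dr": [0,0,0]}
    - {"slide": [-0.15,-0.46,-0.05],"dr": [0,0,0]}
    - {"slide": [-0.16,-0.53,-0.05],"dr": [0,0,0]}
    - {"slide": [-0.16,-0.53,-0.05],"dr": [0,0,0]}
    - {"slide": [-0.16,-0.53,-0.05],"dr": [0,0,0]}

```text
t: 5.62
tcp_pos: [347.7, 289.4, 185.9]
ee_rot: [3.14, 0.002, -0.003]
wrist_force: [0.4, 0.3, -2.5]
grip_width: 25.9
gripper_force: 60.5
```

```bash
python3 w.py w3 pan_right:68 balance:0
```

```text
5.625 [347.7 289.4 185.9] [ 0.4  0.3 -2.5]
place pan_right 0.9 [276.  166.6] [384.  293.2  68. ]
place pan_right 0.58 [192.1 176.1] [375.5 368.3  68. ]
sil 0.78 235 312 129 204 cen 273.4107448630137 166.71553938356163 [383.9 295.5  68. ]
place balance 0.97 [241.7  66.7] [474.5 328.4   0. ]
sil 0.67 178 311 0 203 cen 248.58857610251516 94.22016222479722 [448.4 322.3   0. ]
```

View pics/w3.png

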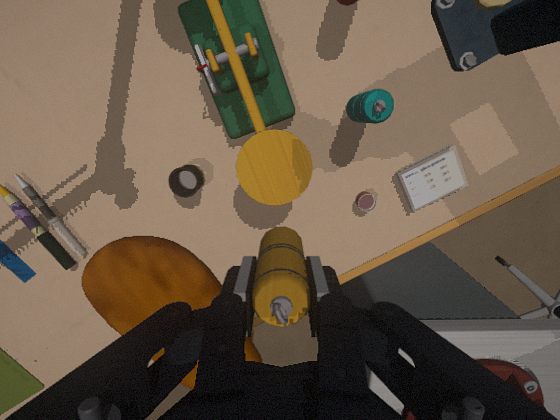

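Right pan centre is at (273,167) → (384,295); the weight hangs upright in the gripper.

>>> move_arm:
  targets:
    - {"slide": [0.073,-0.012,0.0],"dr": [0,0,0]}
    - {"slide": [0.073,-0.012,0.07],"dr": [0,0,0]}
    - {"slide": [0.073,-0.012,0.14],"dr": [0,0,0]}
    - {"slide": [0.073,-0.012,0.16],"dr": [0,0,0]}
    - {"slide": [0.073,-0.012,0.172],"dr": [0,0,0]}
    - {"slide": [0.073,-0.012,0.172],"dr": [0,0,0]}

```text
t: 6.62
tcp_pos: [385.8, 296.6, 102.2]
ee_rot: [-3.141, -0.001, -0.002]
wrist_force: [0.3, 0.3, -2.2]
grip_width: 26.0
gripper_force: 60.5
```

```bash
python3 -c "
from h import *
o=manip.get_obs();print(o['tcp_pos'],o['wrist_force'],o['grip_width']);plan((384,295.5,95.5))"
```

```text
[385.82859316 296.61521515 102.17697678] [ 0.29260372  0.26632386 -2.20594794] 25.969613476460815
t 6.62 y0 -90.0 turn 0 j6 2.08 slide [-0.0037  0.0022  0.0133] dr [0. 0. 0.] rows 0.1
```

>>> move_arm:
  targets:
    - {"slide": [-0.002,0.001,0.005],"dr": [0,0,0]}
    - {"slide": [-0.002,0.001,0.011],"dr": [0,0,0]}
    - {"slide": [-0.002,0.001,0.011],"dr": [0,0,0]}

```text
t: 7.0
tcp_pos: [384.0, 295.8, 95.8]
ee_rot: [3.142, 0.002, 0.0]
wrist_force: [-0.7, 0.7, -2.4]
grip_width: 26.7
gripper_force: 60.6
```

>>> move_arm:
  targets:
    - {"slide": [0,0,0.001],"dr": [0,0,0]}
    - {"slide": [0,0,0.002],"dr": [0,0,0]}
    - {"slide": [0,0,0.003],"dr": [0,0,0]}

```text
t: 7.38
tcp_pos: [384.4, 296.0, 95.3]
ee_rot: [-3.142, -0.002, -0.0]
wrist_force: [-2.3, -1.7, 7.2]
grip_width: 26.5
gripper_force: 61.5
```

>>> move_arm:
  targets:
    - {"slide": [0,0,-0.001],"dr": [0,0,0]}
    - {"slide": [0,0,-0.001],"dr": [0,0,0]}

```text
t: 7.62
tcp_pos: [384.3, 296.0, 95.4]
ee_rot: [-3.141, -0.001, -0.001]
wrist_force: [-2.1, -1.9, 5.2]
grip_width: 25.9
gripper_force: 61.2
```

>>> move_arm:
  targets:
    - {"slide": [0,0,0],"dr": [0,0,0]}
    - {"slide": [0,0,0],"dr": [0,0,0]}
    - {"slide": [0,0,0],"dr": [0,0,0]}
    - {"slide": [0,0,0],"dr": [0,0,0]}
  grip: -0.4

```text
t: 8.12
tcp_pos: [384.1, 295.8, 94.6]
ee_rot: [-3.142, -0.001, 0.0]
wrist_force: [1.0, 0.5, -1.0]
grip_width: 60.1
gripper_force: 0.0
```

>>> move_arm:
  targets:
    - {"slide": [0,0,-0.06],"dr": [0,0,0]}
    - {"slide": [0,0,-0.16],"dr": [0,0,0]}
    - {"slide": [0,0,-0.28],"dr": [0,0,0]}

```text
t: 8.5
tcp_pos: [383.1, 295.2, 234.9]
ee_rot: [3.14, 0.001, -0.004]
wrist_force: [1.5, 1.1, -0.1]
grip_width: 60.1
gripper_force: 0.0
```

```bash
python3 w.py w4 weight_a:58; python3 -c "
from h import *
plan((384,340,235),110);plan((570,240,210),123)
for c in ('scene','top'):
  cv2.imwrite('pics/'+c+'1.png',manip.read_camera(c)[:,:,::-1])"
```

```text
8.5 [383.1 295.2 234.9] [ 1.5  1.1 -0.1]
place weight_a 0.76 [340.3  40.7] [531.6 237.4  58. ]
place weight_a 0.74 [281.5 192.5] [381.  293.9  58. ]
place weight_a 0.72 [354.2 138. ] [440.2 217.3  58. ]
sil 0.68 330 367 11 56 cen 348.61609388097236 33.32523051131601 [538.  229.8  58. ]
sil 0.59 265 295 181 223 cen 279.7671102661597 202.11501901140684 [369.8 295.8  58. ]
t 8.65 y0 -89.9 turn 19.9 j6 2.08 slide [-0.0059 -0.085   0.0098] dr [-0.007 -0.019 -0.665] rows 1.9
t 8.65 y0 -89.9 turn 32.9 j6 2.08 slide [0.3655 0.1156 0.0621] dr [-0.004 -0.019 -1.098] rows 3.1
```

View pics/w4.png

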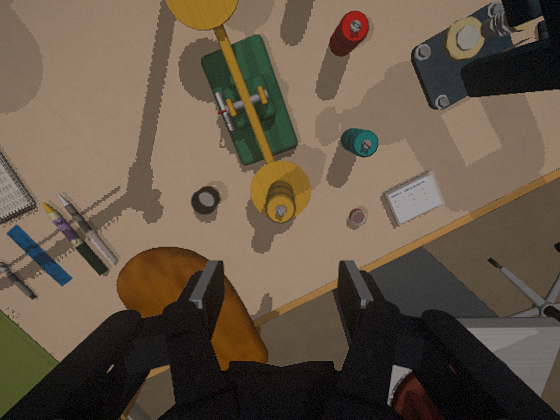

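The weight stands upright at (280,205) on the right pan. On to the other one.

>>> move_arm:
  targets:
    - {"slide": [0.43,0.06,0.03],"dr": [0,0,-1]}
    - {"slide": [0.43,0.06,0.03],"dr": [0,0,-1]}
    - {"slide": [0.43,0.06,0.03],"dr": [0,0,-1]}
    - {"slide": [0.43,0.06,0.03],"dr": [0,0,-1]}
    - {"slide": [0.43,0.06,0.03],"dr": [0,0,-1]}

```text
t: 9.38
tcp_pos: [599.3, 264.6, 215.9]
ee_rot: [3.035, 0.811, -0.009]
wrist_force: [-0.8, -0.9, -1.1]
grip_width: 59.7
gripper_force: 0.0
```

>>> move_arm:
  targets:
    - {"slide": [0,0,0],"dr": [0,0,-1]}
    - {"slide": [0,0,0],"dr": [0,0,-1]}
    - {"slide": [0,0,0],"dr": [0,0,-1]}
    - {"slide": [0,0,0],"dr": [0,0,-1]}

```text
t: 9.88
tcp_pos: [597.0, 266.2, 218.2]
ee_rot: [-2.72, -1.57, 0.005]
wrist_force: [0.0, -0.3, -0.6]
grip_width: 59.8
gripper_force: 0.0
```

```bash
python3 w.py w5 weight_a:0 pan_left:78; python3 -c "
from h import *
plan((603.5,267,110),150);plan((603.5,267,37.5),150)"
```

```text
9.875 [597.  266.2 218.2] [ 0.  -0.3 -0.6]
place weight_a 0.95 [286.8 182.5] [602.4 263.8   0. ]
place weight_a 0.93 [107.9 264.7] [331.9 287.2   0. ]
place weight_a 0.61 [261.4 229.2] [542.8 226.4   0. ]
sil 0.68 56 118 256 308 cen 86.54016172506739 282.0619946091644 [287.1 281.2  -0. ]
sil 0.58 271 297 170 206 cen 283.84662576687117 188.50674846625768 [595.4 259.    0. ]
place pan_left 0.94 [202.9 127.2] [568.2 363.1  78. ]
sil 0.75 167 240 85 162 cen 203.6418689045135 123.76185075980948 [570.6 365.3  78. ]
t 10.12 y0 -30.0 turn -0.0 j6 0.83 slide [0.0065 0.0078 0.219 ] dr [-0.001  0.001  0.   ] rows 1.8
t 10.12 y0 -30.0 turn -0.0 j6 0.83 slide [0.0066 0.0078 0.364 ] dr [-0.001  0.001  0.   ] rows 2.9
```

View pics/w5.png

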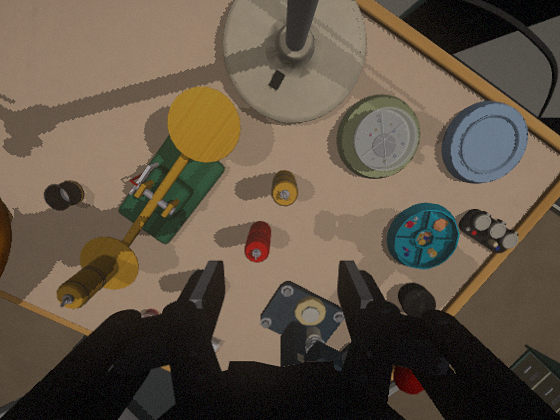

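Target weight top is at (284,193), red decoy at (259,240), left pan at (204,124). The first weight still stands on the right pan.

>>> move_arm:
  targets:
    - {"slide": [0.004,0.008,0.12],"dr": [0,0,0]}
    - {"slide": [0.004,0.008,0.24],"dr": [0,0,0]}
    - {"slide": [0.004,0.008,0.33],"dr": [0,0,0]}
    - {"slide": [0.004,0.008,0.364],"dr": [0,0,0]}
    - {"slide": [0.004,0.008,0.364],"dr": [0,0,0]}

```text
t: 10.75
tcp_pos: [603.0, 265.6, 37.0]
ee_rot: [-2.72, -1.571, 0.003]
wrist_force: [-0.2, -0.1, 0.5]
grip_width: 60.0
gripper_force: 0.0
```

```bash
python3 w.py w6 weight_a:0
```

```text
10.75 [603.  265.6  37. ] [-0.2 -0.1  0.5]
place weight_a 0.8 [237.  319.7] [543.4 228.2   0. ]
place weight_a 0.6 [281.7 240.5] [603.  266.3   0. ]
place weight_a 0.59 [136.4 395.2] [431.5 206.5   0. ]
sil 0.81 212 253 311 370 cen 232.7759269210102 338.0274046211714 [531.7 215.9   0. ]
sil 0.7 118 153 385 419 cen 138.65168539325842 405.2457865168539 [425.9 196.8   0. ]
sil 0.69 245 306 224 322 cen 275.8115172120697 275.5310242243944 [586.4 245.6   0. ]
```

View pics/w6.png

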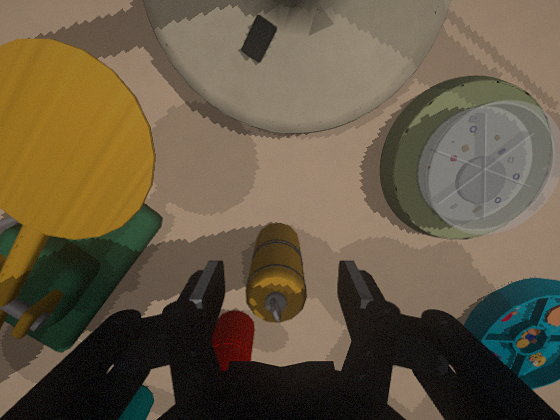

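The weight is between the pads with its top at (275,300), about 2.5 mm left of centre; red decoy clear of the fingers.

>>> move_arm:
  targets:
    - {"slide": [0,-0.004,0],"dr": [0,0,0]}
    - {"slide": [0,-0.004,0],"dr": [0,0,0]}

```text
t: 11.15
tcp_pos: [602.6, 267.2, 39.4]
ee_rot: [2.719, 1.572, 0.004]
wrist_force: [0.2, -0.0, 0.3]
grip_width: 59.6
gripper_force: 0.0
```

>>> move_arm:
  targets:
    - {"slide": [0,0,0],"dr": [0,0,0]}
    - {"slide": [0,0,0],"dr": [0,0,0]}
    - {"slide": [0,0,0],"dr": [0,0,0]}
    - {"slide": [0,0,0],"dr": [0,0,0]}
    - {"slide": [0,0,0],"dr": [0,0,0]}
    - {"slide": [0,0,0],"dr": [0,0,0]}
  grip: 1
  squeeze: 60

```text
t: 11.9
tcp_pos: [602.0, 266.9, 38.2]
ee_rot: [-2.72, -1.572, -0.0]
wrist_force: [-1.0, 0.5, 4.5]
grip_width: 25.9
gripper_force: 59.5
```

>>> move_arm:
  targets:
    - {"slide": [0,0,-0.1],"dr": [0,0,0]}
    - {"slide": [0,0,-0.2],"dr": [0,0,0]}
    - {"slide": [0,0,-0.26],"dr": [0,0,0]}
    - {"slide": [0,0,-0.26],"dr": [0,0,0]}

```text
t: 12.4
tcp_pos: [603.8, 267.2, 170.2]
ee_rot: [2.719, 1.571, 0.009]
wrist_force: [1.0, -1.3, -2.2]
grip_width: 25.9
gripper_force: 59.8
```

```bash
python3 w.py w7 pan_left:78; python3 -c "
from h import *
plan((571.5,363,165),150)"
```

```text
12.4 [603.8 267.2 170.2] [ 1.  -1.3 -2.2]
place pan_left 0.83 [181.8 136.4] [569.2 362.   78. ]
sil 0.61 137 224 88 176 cen 180.3998693237504 131.6372100620712 [570.3 365.5  78. ]
sil 0.25 394 474 219 292 cen 435.01718885987816 255.8159268929504 [702.9 166.6  78. ]
t 12.55 y0 -30.0 turn -0.0 j6 0.83 slide [ 0.1397 -0.146  -0.0013] dr [-0.007  0.008  0.002] rows 1.6
```

>>> move_arm:
  targets:
    - {"slide": [0.07,-0.073,0],"dr": [0,0,0]}
    - {"slide": [0.137,-0.146,0],"dr": [0,0,0]}
    - {"slide": [0.137,-0.146,0],"dr": [0,0,0]}
    - {"slide": [0.137,-0.146,0.05],"dr": [0,0,0]}
    - {"slide": [0.137,-0.146,0.085],"dr": [0,0,0]}
    - {"slide": [0.137,-0.146,0.085],"dr": [0,0,0]}

```text
t: 13.3
tcp_pos: [570.3, 360.6, 120.8]
ee_rot: [-2.72, -1.571, 0.013]
wrist_force: [1.1, -0.4, -2.2]
grip_width: 26.0
gripper_force: 59.8
```

```bash
python3 w.py w8 pan_left:78;python3 -c "
from h import *
plan((571,363,116.5),150)
cv2.imwrite('pics/w8c.png',cv2.imread('pics/w8.png'))"
```

```text
13.3 [570.3 360.6 120.8] [ 1.1 -0.4 -2.2]
place pan_left 0.9 [280.3 235. ] [570.1 363.   78. ]
sil 0.73 229 328 186 260 cen 278.25365853658536 219.8521739130435 [574.4 373.1  78. ]
t 13.45 y0 -30.0 turn -0.0 j6 0.98 slide [-0.0011 -0.0048  0.0182] dr [ 0.001 -0.001  0.001] rows 0.2
```

View pics/w8.png

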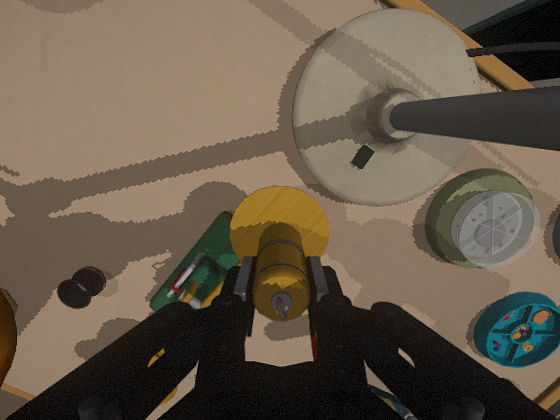

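The weight is above the left pan (centre 279,228), centred and upright.

>>> move_arm:
  targets:
    - {"slide": [0,-0.003,0.004],"dr": [0,0,0]}
    - {"slide": [0,-0.003,0.008],"dr": [0,0,0]}
    - {"slide": [0,-0.003,0.009],"dr": [0,0,0]}
    - {"slide": [0,-0.003,0.009],"dr": [0,0,0]}

```text
t: 13.95
tcp_pos: [571.4, 363.3, 120.8]
ee_rot: [2.72, 1.572, 0.0]
wrist_force: [0.3, -0.3, -2.8]
grip_width: 26.2
gripper_force: 59.8
```

>>> move_arm:
  targets:
    - {"slide": [0,0,0.002],"dr": [0,0,0]}
    - {"slide": [0,0,0.002],"dr": [0,0,0]}

```text
t: 14.2
tcp_pos: [571.4, 363.3, 119.6]
ee_rot: [-2.72, -1.572, 0.0]
wrist_force: [-0.3, -0.4, -2.4]
grip_width: 26.0
gripper_force: 59.8
```

>>> move_arm:
  targets:
    - {"slide": [0,0,0.003],"dr": [0,0,0]}
    - {"slide": [0,0,0.005],"dr": [0,0,0]}
    - {"slide": [0,0,0.005],"dr": [0,0,0]}

```text
t: 14.58
tcp_pos: [571.3, 363.2, 117.1]
ee_rot: [-2.72, -1.572, 0.001]
wrist_force: [-0.7, -1.0, -3.3]
grip_width: 26.5
gripper_force: 59.8
```

>>> move_arm:
  targets:
    - {"slide": [0,0,0.002],"dr": [0,0,0]}
    - {"slide": [0,0,0.002],"dr": [0,0,0]}

```text
t: 14.82
tcp_pos: [571.6, 363.3, 116.4]
ee_rot: [2.72, 1.572, 0.0]
wrist_force: [-0.2, -0.5, -1.8]
grip_width: 26.0
gripper_force: 60.0
```

One more millimetre, then release.

>>> move_arm:
  targets:
    - {"slide": [0,0,0.002],"dr": [0,0,0]}
    - {"slide": [0,0,0.002],"dr": [0,0,0]}

```text
t: 15.08
tcp_pos: [571.7, 363.5, 115.8]
ee_rot: [-2.72, -1.572, -0.001]
wrist_force: [-0.1, -0.5, -0.2]
grip_width: 26.4
gripper_force: 60.1
```

>>> move_arm:
  targets:
    - {"slide": [0,0,0],"dr": [0,0,0]}
    - {"slide": [0,0,0],"dr": [0,0,0]}
    - {"slide": [0,0,0],"dr": [0,0,0]}
    - {"slide": [0,0,0],"dr": [0,0,0]}
  grip: -0.4

```text
t: 15.58
tcp_pos: [571.6, 363.4, 115.4]
ee_rot: [-2.72, -1.572, -0.0]
wrist_force: [0.3, 0.5, 0.4]
grip_width: 59.7
gripper_force: 0.0
```

>>> move_arm:
  targets:
    - {"slide": [0,0,-0.06],"dr": [0,0,0]}
    - {"slide": [0,0,-0.16],"dr": [0,0,0]}
    - {"slide": [0,0,-0.22],"dr": [0,0,0]}
    - {"slide": [0,0,-0.22],"dr": [0,0,0]}
    - {"slide": [0,0,-0.22],"dr": [0,0,0]}
    - {"slide": [0,0,-0.22],"dr": [0,0,0]}
    - {"slide": [0,0,-0.22],"dr": [0,0,0]}
    - {"slide": [0,0,-0.22],"dr": [0,0,0]}
    - {"slide": [0,0,-0.22],"dr": [0,0,0]}
    - {"slide": [0,0,-0.22],"dr": [0,0,0]}

```text
t: 16.82
tcp_pos: [571.5, 363.3, 225.3]
ee_rot: [-2.72, -1.572, -0.0]
wrist_force: [0.2, 0.7, -0.2]
grip_width: 60.1
gripper_force: 0.0
```

```bash
python3 w.py w9 weight_a:58 pan_left:58 pan_right:78; python3 - <<'E'
from h import *
ims=[]
for c in('scene',):
    im=np.ascontiguousarray(manip.read_camera(c)[:,:,::-1]); ims.append(cv2.resize(im[190:340,150:340],None,fx=2.6,fy=2.6,interpolation=3)); old=cv2.imread(f'pics/{c}0.png'); ims.append(cv2.resize(old[190:340,150:340],(300,237)))
a=np.zeros((390,800,3),np.uint8); a[:,:494]=ims[0][:390,:494]; a[:237,498:798]=ims[1]
cv2.imwrite('pics/cmp.png',a)
E
```

```text
16.825 [571.5 363.3 225.3] [ 0.2  0.7 -0.2]
place weight_a 0.87 [314.  274.2] [555.5 258.8  58. ]
place weight_a 0.7 [254.5 318.8] [461.3 240.2  58. ]
place weight_a 0.65 [282.5 197.6] [569.9 358.8  58. ]
sil 0.9 302 328 269 312 cen 314.369710467706 291.8173719376392 [544.6 237.2  58. ]
sil 0.86 263 296 187 232 cen 279.6569400630915 210.35015772870662 [560.  347.8  58. ]
sil 0.86 241 262 312 358 cen 251.55938242280286 334.9441805225653 [445. 221.  58.]
place pan_left 0.76 [281.  202.8] [565.6 354.6  58. ]
sil 0.7 247 312 166 225 cen 279.132183908046 190.80268199233717 [570.6 367.2  58. ]
place pan_right 0.85 [181.1 310. ] [403.  305.3  78. ]
```

View pics/cmp.png

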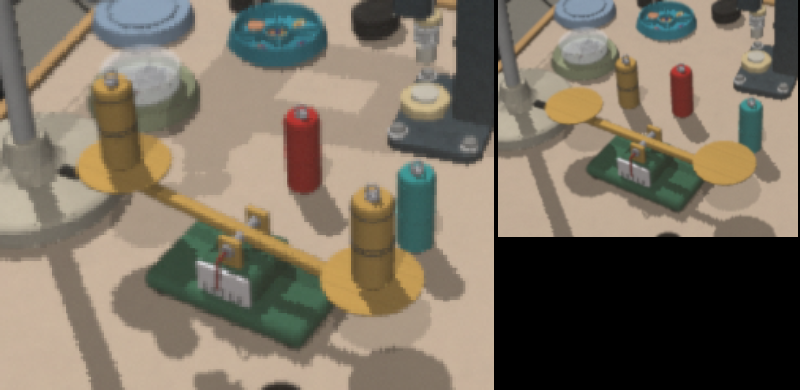

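Left pan at crop (124,162), right pan at (372,278): the left has risen and the right sunk compared with the empty picture. I move over the right pan and then check again that it has settled.

>>> move_arm:
  targets:
    - {"slide": [-0.1,-0.09,0],"dr": [0,0,0.3]}
    - {"slide": [-0.2,-0.17,0],"dr": [0,0,0.6]}
    - {"slide": [-0.305,-0.257,0],"dr": [0,0,1]}
    - {"slide": [-0.305,-0.257,0],"dr": [0,0,1]}
    - {"slide": [-0.305,-0.257,0],"dr": [0,0,1]}
    - {"slide": [-0.305,-0.257,0],"dr": [0,0,1]}
    - {"slide": [-0.305,-0.257,0],"dr": [0,0,1]}
    - {"slide": [-0.305,-0.257,0],"dr": [0,0,1]}
    - {"slide": [-0.305,-0.257,0],"dr": [0,0,1]}
    - {"slide": [-0.305,-0.257,0],"dr": [0,0,1]}

```text
t: 18.48
tcp_pos: [384.1, 295.3, 225.2]
ee_rot: [3.034, 0.814, -0.0]
wrist_force: [-0.0, -0.3, 0.0]
grip_width: 59.5
gripper_force: 0.0
```

```bash
python3 w.py w10 weight_a:58; python3 - <<'E'
from h import *
im=np.ascontiguousarray(manip.read_camera('scene')[:,:,::-1]); cv2.imwrite('pics/s3.png',im)
for n in('pan_left','pan_right','weight_a'):
    for d in manip.silhouettes(n,'scene')[:6]:
        ys,xs=np.nonzero(d['region']); print(n,round(d['p'],2),xs.min(),xs.max(),ys.min(),ys.max())
old=cv2.imread('pics/scene0.png')
# vertical shift of the left pan and right pan edges vs the empty picture
for nm,x0,x1,y0,y1 in(('L',178,190,240,272),('R',300,312,278,308)):
    for tag,i in(('old',old),('new',im)):
        h=cv2.cvtColor(i,cv2.COLOR_BGR2HSV)[y0:y1,x0:x1]; m=(h[...,1]>190)&(abs(h[...,0].astype(int)-20)<6); print(nm,tag,m.sum(),np.nonzero(m)[0].mean()+y0)
plan((384,295.5,95.5),120)
E
```

```text
18.475 [384.1 295.3 225.2] [-0.  -0.3  0. ]
place weight_a 0.94 [359.5 182.6] [436.2 228.5  58. ]
place weight_a 0.82 [401.9  94.5] [530.  242.5  58. ]
place weight_a 0.73 [282.  194.5] [383.3 293.8  58. ]
sil 0.98 351 389 172 207 cen 370.3117709437964 189.41569459172854 [435.9 214.1  58. ]
sil 0.97 390 439 77 108 cen 415.3652453740949 93.3917940466613 [537.6 231.6  58. ]
sil 0.94 264 295 184 227 cen 279.5299739357081 206.16072980017375 [370.5 289.5  58. ]
pan_left 0.75 180 215 243 264
pan_right 0.81 273 312 286 310
pan_right 0.63 353 383 266 294
weight_a 0.87 302 317 251 286
weight_a 0.86 258 273 230 263
weight_a 0.84 185 203 217 254
weight_a 0.69 285 301 261 300
L old 0 nan
L new 0 nan
R old 0 nan
R new 0 nan
t 18.82 y0 -59.9 turn -0.1 j6 1.56 slide [ 0.0003 -0.0003  0.2596] dr [ 0.    -0.     0.002] rows 2.1<stdin>:10: RuntimeWarning: Mean of empty slice.
  ret = ret.dtype.type(ret / rcount)
```

The balance has settled: right pan down, so the weight on it is the heavier. I take hold of it.

>>> move_arm:
  targets:
    - {"slide": [0,0,0.1],"dr": [0,0,0]}
    - {"slide": [0,0,0.2],"dr": [0,0,0]}
    - {"slide": [0,0,0.26],"dr": [0,0,0]}
    - {"slide": [0,0,0.26],"dr": [0,0,0]}

```text
t: 19.32
tcp_pos: [381.5, 293.9, 92.6]
ee_rot: [3.032, 0.814, -0.011]
wrist_force: [-0.2, 0.1, -0.3]
grip_width: 59.5
gripper_force: 0.0
```

```bash
python3 - <<'E'
from h import *
o=manip.get_obs(); manip.read_camera('wrist')
for d in manip.silhouettes('weight_a','wrist')[:3]:
    ys,xs=np.nonzero(d['region']); print(round(d['p'],2),xs.min(),xs.max(),ys.min(),ys.max())
print(o['tcp_pos'],o['wrist_force'])
E
```

```text
0.87 249 310 223 325
0.82 388 463 198 261
0.77 453 559 37 99
[381.5199533  293.88674248  92.57729704] [-0.20759101  0.13595485 -0.26489473]
```

>>> move_arm:
  targets:
    - {"slide": [0,0,0],"dr": [0,0,0]}
    - {"slide": [0,0,0],"dr": [0,0,0]}
    - {"slide": [0,0,0],"dr": [0,0,0]}
    - {"slide": [0,0,0],"dr": [0,0,0]}
    - {"slide": [0,0,0],"dr": [0,0,0]}
    - {"slide": [0,0,0],"dr": [0,0,0]}
  grip: 1
  squeeze: 60

```text
t: 20.18
tcp_pos: [385.4, 296.3, 97.3]
ee_rot: [-3.033, -0.814, -0.006]
wrist_force: [-1.2, 0.7, 5.9]
grip_width: 26.2
gripper_force: 58.7
```

>>> move_arm:
  targets:
    - {"slide": [0,0,-0.01],"dr": [0,0,0]}
    - {"slide": [0,0,-0.02],"dr": [0,0,0]}
    - {"slide": [0,0,-0.03],"dr": [0,0,0]}
    - {"slide": [0,0,-0.04],"dr": [0,0,0]}
    - {"slide": [0,0,-0.06],"dr": [0,0,0]}
    - {"slide": [0,0,-0.16],"dr": [0,0,0]}
    - {"slide": [0,0,-0.18],"dr": [0,0,0]}
    - {"slide": [0,0,-0.18],"dr": [0,0,0]}
  squeeze: 100

```text
t: 21.18
tcp_pos: [384.0, 295.3, 185.5]
ee_rot: [-3.034, -0.814, -0.001]
wrist_force: [0.5, -0.5, -4.0]
grip_width: 25.1
gripper_force: 98.9
```

```bash
python3 - <<'E'
from h import *
manip.read_camera('scene')
for n in('pan_left','weight_a'):
  for d in manip.silhouettes(n,'scene')[:6]:
    ys,xs=np.nonzero(d['region']); print(n,round(d['p'],2),xs.min(),xs.max(),ys.min(),ys.max())
plan((430,0,185),90);plan((500,-50,185),90)
E
```

```text
pan_left 0.58 181 216 250 272
pan_left 0.4 238 271 191 213
weight_a 0.85 285 303 220 259
weight_a 0.66 259 273 230 263
weight_a 0.61 186 204 226 263
weight_a 0.61 303 317 251 285
t 21.32 y0 -59.9 turn -30.1 j6 1.56 slide [-0.2127  0.5573 -0.0029] dr [0.002 0.008 1.002] rows 4.8
t 21.32 y0 -59.9 turn -30.1 j6 1.56 slide [-0.1416  0.714  -0.0032] dr [0.002 0.008 1.002] rows 5.8
```

The lighter weight still stands on the sunken left pan. On round the press to the cup.

>>> move_arm:
  targets:
    - {"slide": [-0.05,0.11,0],"dr": [0,0,0.3]}
    - {"slide": [-0.09,0.22,0],"dr": [0,0,0.6]}
    - {"slide": [-0.13,0.33,0],"dr": [0,0,1]}
    - {"slide": [-0.17,0.44,0],"dr": [0,0,1]}
    - {"slide": [-0.21,0.55,0],"dr": [0,0,1]}
    - {"slide": [-0.18,0.64,0],"dr": [0,0,1]}
    - {"slide": [-0.14,0.714,0],"dr": [0,0,1]}
    - {"slide": [-0.14,0.714,0],"dr": [0,0,1]}
    - {"slide": [-0.14,0.714,0],"dr": [0,0,1]}

```text
t: 22.45
tcp_pos: [500.6, -48.3, 183.4]
ee_rot: [-3.14, -0.001, 0.007]
wrist_force: [1.0, 0.3, -2.8]
grip_width: 25.1
gripper_force: 99.4
```

```bash
cat > cup.py <<'E'
from h import *
from scipy.optimize import least_squares
import sys
o=manip.get_obs(); im=manip.read_camera('wrist'); cv2.imwrite('pics/'+sys.argv[1]+'.png',im[:,:,::-1])
print(np.round(o['tcp_pos'],1),np.round(o['wrist_force'],1))
for d in manip.place_of('cup_mouth','wrist')[:2]: print('mouth',round(d['p'],2),d['pixel'],np.round(atz('wrist',d['pixel'],36,o),1))
for d in manip.place_of('cup','wrist')[:1]: print('cup',round(d['p'],2),np.round(atz('wrist',d['pixel'],0,o),1))
# red pin, and pale ring of the rim
h=cv2.cvtColor(im,cv2.COLOR_RGB2HSV); px=manip.place_of('cup_mouth','wrist')[0]['pixel']
yy,xx=np.mgrid[:420,:560]; near=np.hypot(xx-px[0],yy-px[1])<75
red=near&((h[...,0]<6)|(h[...,0]>174))&(h[...,1]>170)&(h[...,2]>90)
if red.any(): c=(xx[red].mean(),yy[red].mean()); print('pin',red.sum(),c,np.round(atz('wrist',c,16,o),1))
ring=(near&(h[...,1]<45)&(h[...,2]>110)).astype(np.uint8)
n,l,s,cc=cv2.connectedComponentsWithStats(ring); k=1+s[1:,4].argmax()
ct=max(cv2.findContours((l==k).astype(np.uint8),0,1)[0],key=len); hull=cv2.convexHull(ct)[:,0]
P=np.array([atz('wrist',p,36,o)[:2] for p in hull.astype(float)])
f=least_squares(lambda q:np.hypot(*(P-q[:2]).T)-q[2],[*P.mean(0),26],loss='soft_l1'); print('ring',s[k],np.round(f.x,1),'rms',np.sqrt(np.mean(f.fun**2)).round(2))
E
python3 cup.py c1
```

```text
[500.6 -48.3 183.4] [ 1.   0.3 -2.8]
mouth 0.94 [271.1, 150.4] [547.6 -39.   36. ]
cup 0.68 [544.9 -39.2   0. ]
pin 38 (np.float64(273.07894736842104), np.float64(150.05263157894737)) [545.8 -40.4  16. ]
ring [ 248  125   50   52 1130] [546.5 -40.4  24.6] rms 0.3
```

```bash
cat > foot.py <<'E'
from h import *
o=manip.get_obs(); im=manip.read_camera('wrist')
S=manip.silhouettes('weight_a','wrist'); S=[d for d in S if d['region'][290,250:310].any()]
d=S[0]; ys,xs=np.nonzero(d['region']); print(round(d['p'],2),xs.min(),xs.max(),ys.min(),ys.max())
z=o['tcp_pos'][2]-37.5
r=ys.min(); xm=xs[ys<=r+25]; c=xm.mean()
print('foot front row',r,'col',c)
e=atz('wrist',(c,r),z+1,o); print('front edge',np.round(e,1),'-> axis at', np.round(e-[12.5,0,0],1), 'rel tcp',np.round(e-[12.5,0,0]-o['tcp_pos'],1))
b=manip.place_of('weight_a','wrist')
for q in b[:4]: print(round(q['p'],2),q['pixel'],np.round(atz('wrist',q['pixel'],z,o)-o['tcp_pos'],1))
cv2.imwrite('pics/foot.png',im[:,:,::-1])
E
python3 foot.py; python3 -c "
from h import *
plan((546,-40.4,85),90)"
```

```text
0.62 254 307 228 325
foot front row 228 col 280.1469045120672
front edge [510.6 -47.7 148.3] -> axis at [498.1 -47.7 148.3] rel tcp [ -3.1   0.2 -36.5]
0.83 [279.2, 245.1] [ -3.1   0.8 -37.5]
0.63 [273.3, 151.0] [ 58.7   4.4 -37.5]
0.49 [33.0, 152.2] [ 58.3 151.6 -37.5]
t 22.8 y0 -89.9 turn -0.1 j6 1.33 slide [ 0.0883 -0.0155  0.2008] dr [ 0.    -0.     0.003] rows 1.8
```

>>> move_arm:
  targets:
    - {"slide": [0.05,-0.015,0],"dr": [0,0,0]}
    - {"slide": [0.097,-0.015,0.05],"dr": [0,0,0]}
    - {"slide": [0.097,-0.015,0.15],"dr": [0,0,0]}
    - {"slide": [0.097,-0.015,0.19],"dr": [0,0,0]}
    - {"slide": [0.097,-0.015,0.19],"dr": [0,0,0]}

```text
t: 23.42
tcp_pos: [548.5, -40.5, 88.0]
ee_rot: [-3.141, -0.002, 0.008]
wrist_force: [-0.7, -0.8, -2.5]
grip_width: 25.1
gripper_force: 99.4
```

```bash
python3 foot.py; python3 cup.py c2; python3 - <<'E'
from h import *
# pale ring pixels profile in front of the weight: row extents per column and column extents per row
im=cv2.imread('pics/c2.png'); h=cv2.cvtColor(im,cv2.COLOR_BGR2HSV); m=(h[...,1]<45)&(h[...,2]>110)
for y in range(150,290,10):
    x=np.nonzero(m[y,180:380])[0]+180
    if len(x): print(y,x.min(),x.max(),len(x))
E
```

```text
0.71 254 307 228 324
foot front row 228 col 280.55739514348784
front edge [557.8 -40.6  51.5] -> axis at [545.3 -40.6  51.5] rel tcp [ -3.2  -0.1 -36.5]
0.75 [23.6, 328.8] [-73.2 194.3 -37.5]
0.61 [278.3, 244.3] [ -2.7   1.4 -37.5]
[552.1 -41.4  92. ] [ 0.4 -0.8 -2.5]
mouth 0.59 [277.5, 239.3] [545.5 -39.3  36. ]
pin 7 (np.float64(278.57142857142856), np.float64(226.28571428571428)) [548.2 -39.9  16. ]
ring [ 246  204   67   53 1356] [547.5 -40.5  24.5] rms 0.49
180 294 304 11
200 279 279 1
210 226 297 48
220 251 307 35
230 247 311 24
240 246 327 25
250 181 309 24
260 180 196 15
```

```bash
python3 - <<'E'
from h import *
from scipy.optimize import least_squares
im=cv2.imread('pics/c2.png'); h=cv2.cvtColor(im,cv2.COLOR_BGR2HSV)
o=dict(tcp_pos=np.array([0,0,90.]),ee_rot=np.array([np.pi,0,0]))
yy,xx=np.mgrid[:420,:560]; m=(np.hypot(xx-278,yy-235)<75)&(h[...,1]<45)&(h[...,2]>110)
n,l,s,cc=cv2.connectedComponentsWithStats(m.astype(np.uint8)); k=1+s[1:,4].argmax()
ct=max(cv2.findContours((l==k).astype(np.uint8),0,1)[0],key=len); H=cv2.convexHull(ct)[:,0].astype(float)
H=H[H[:,1]<243]; P=np.array([atz('wrist',p,36,o)[:2] for p in H])
for r in (None,26):
    g=(lambda q:np.hypot(*(P-q[:2]).T)-q[2]) if r is None else (lambda q:np.hypot(*(P-q[:2]).T)-r)
    f=least_squares(g,[0,0,25],loss='soft_l1'); print(np.round(f.x,2))
for z in (52,53.5): print(atz('wrist',(280.3,228),z,o)-[12.5,0,0])
print(s[k],len(P))
E
```

```text
[-3.2   0.84 23.79]
[-6.01  0.4  25.  ]
[-3.59086971  0.05856899 52.        ]
[-3.0201665   0.05590177 53.5       ]
[ 246  204   67   53 1356] 18
```

>>> move_arm:
  targets:
    - {"slide": [0,-0.001,0.015],"dr": [0,0,0]}
    - {"slide": [0,-0.001,0.03],"dr": [0,0,0]}
    - {"slide": [0,-0.001,0.034],"dr": [0,0,0]}
    - {"slide": [0,-0.001,0.038],"dr": [0,0,0]}
    - {"slide": [0,-0.001,0.042],"dr": [0,0,0]}
    - {"slide": [0,-0.001,0.042],"dr": [0,0,0]}

```text
t: 24.52
tcp_pos: [550.8, -40.9, 69.8]
ee_rot: [3.141, 0.002, 0.0]
wrist_force: [-2.4, -0.3, 0.4]
grip_width: 24.9
gripper_force: 99.7
```

>>> move_arm:
  targets:
    - {"slide": [0,0,0.003],"dr": [0,0,0]}
    - {"slide": [0,0,0.006],"dr": [0,0,0]}
    - {"slide": [0,0,0.006],"dr": [0,0,0]}

```text
t: 24.9
tcp_pos: [550.3, -40.6, 65.2]
ee_rot: [-3.141, -0.001, 0.0]
wrist_force: [0.1, -1.4, -4.9]
grip_width: 25.3
gripper_force: 99.2
```

>>> move_arm:
  targets:
    - {"slide": [0,0,0.002],"dr": [0,0,0]}
    - {"slide": [0,0,0.004],"dr": [0,0,0]}
    - {"slide": [0,0,0.004],"dr": [0,0,0]}

```text
t: 25.28
tcp_pos: [550.7, -40.7, 64.3]
ee_rot: [3.141, 0.002, -0.0]
wrist_force: [-2.2, -0.1, -0.7]
grip_width: 24.7
gripper_force: 99.8
```

>>> move_arm:
  targets:
    - {"slide": [0,0,0.002],"dr": [0,0,0]}
    - {"slide": [0,0,0.004],"dr": [0,0,0]}
    - {"slide": [0,0,0.004],"dr": [0,0,0]}

```text
t: 25.65
tcp_pos: [550.8, -40.7, 62.3]
ee_rot: [3.142, 0.001, 0.0]
wrist_force: [-2.4, 0.1, 0.6]
grip_width: 25.2
gripper_force: 99.8
```

>>> move_arm:
  targets:
    - {"slide": [-0.002,0,0.002],"dr": [0,0,0]}
    - {"slide": [-0.002,0,0.004],"dr": [0,0,0]}
    - {"slide": [-0.002,0,0.004],"dr": [0,0,0]}

```text
t: 26.02
tcp_pos: [550.4, -40.8, 60.6]
ee_rot: [3.141, 0.001, 0.002]
wrist_force: [0.0, -0.1, 1.6]
grip_width: 25.2
gripper_force: 99.9
```

>>> move_arm:
  targets:
    - {"slide": [0,0,0.002],"dr": [0,0,0]}
    - {"slide": [0,0,0.004],"dr": [0,0,0]}
    - {"slide": [0,0,0.004],"dr": [0,0,0]}

```text
t: 26.4
tcp_pos: [550.2, -40.8, 58.4]
ee_rot: [3.141, 0.001, 0.002]
wrist_force: [-0.5, -0.4, 1.6]
grip_width: 25.2
gripper_force: 99.9
```

>>> move_arm:
  targets:
    - {"slide": [0,0,0.002],"dr": [0,0,0]}
    - {"slide": [0,0,0.004],"dr": [0,0,0]}
    - {"slide": [0,0,0.004],"dr": [0,0,0]}

```text
t: 26.78
tcp_pos: [549.9, -40.7, 56.2]
ee_rot: [3.142, 0.001, 0.001]
wrist_force: [0.8, -0.1, 1.2]
grip_width: 25.4
gripper_force: 99.9
```

>>> move_arm:
  targets:
    - {"slide": [0,0,0.002],"dr": [0,0,0]}
    - {"slide": [0,0,0.003],"dr": [0,0,0]}
    - {"slide": [0,0,0.003],"dr": [0,0,0]}

```text
t: 27.15
tcp_pos: [549.7, -40.7, 54.7]
ee_rot: [3.142, 0.002, 0.0]
wrist_force: [0.6, 0.2, 1.6]
grip_width: 25.2
gripper_force: 100.0
```

>>> move_arm:
  targets:
    - {"slide": [0,0,0.002],"dr": [0,0,0]}
    - {"slide": [0,0,0.003],"dr": [0,0,0]}
    - {"slide": [0,0,0.003],"dr": [0,0,0]}

```text
t: 27.52
tcp_pos: [549.7, -40.7, 53.2]
ee_rot: [-3.142, -0.001, 0.0]
wrist_force: [-0.3, -0.3, 1.9]
grip_width: 25.2
gripper_force: 100.0
```

>>> move_arm:
  targets:
    - {"slide": [0,0,0.002],"dr": [0,0,0]}
    - {"slide": [0,0,0.003],"dr": [0,0,0]}
    - {"slide": [0,0,0.003],"dr": [0,0,0]}

```text
t: 27.9
tcp_pos: [549.7, -40.7, 51.7]
ee_rot: [3.142, 0.001, -0.0]
wrist_force: [0.3, 0.1, 2.8]
grip_width: 25.8
gripper_force: 100.0
```

>>> move_arm:
  targets:
    - {"slide": [0,0,0.002],"dr": [0,0,0]}
    - {"slide": [0,0,0.003],"dr": [0,0,0]}
    - {"slide": [0,0,0.003],"dr": [0,0,0]}

```text
t: 28.28
tcp_pos: [549.9, -40.7, 51.4]
ee_rot: [-3.142, -0.002, 0.0]
wrist_force: [-2.4, 1.1, 9.2]
grip_width: 25.1
gripper_force: 100.6
```

>>> move_arm:
  targets:
    - {"slide": [0,0,0.002],"dr": [0,0,0]}
    - {"slide": [0,0,0.003],"dr": [0,0,0]}
    - {"slide": [0,0,0.003],"dr": [0,0,0]}

```text
t: 28.65
tcp_pos: [550.1, -40.7, 51.0]
ee_rot: [-3.142, -0.002, 0.001]
wrist_force: [-4.3, 0.7, 14.4]
grip_width: 24.9
gripper_force: 101.3
```

The push has risen steeply with no travel: stop reached. Loosen while still pressing, then open.

>>> move_arm:
  targets:
    - {"slide": [0,0,0],"dr": [0,0,0]}
    - {"slide": [0,0,0],"dr": [0,0,0]}
    - {"slide": [0,0,0],"dr": [0,0,0]}
  squeeze: 40

```text
t: 29.02
tcp_pos: [550.2, -40.7, 51.0]
ee_rot: [-3.142, -0.002, 0.0]
wrist_force: [-5.3, 0.8, 13.4]
grip_width: 25.0
gripper_force: 101.3
```

>>> move_arm:
  targets:
    - {"slide": [0,0,0],"dr": [0,0,0]}
    - {"slide": [0,0,0],"dr": [0,0,0]}
    - {"slide": [0,0,0],"dr": [0,0,0]}
    - {"slide": [0,0,0],"dr": [0,0,0]}
  grip: -0.4

```text
t: 29.52
tcp_pos: [549.3, -40.7, 48.3]
ee_rot: [-3.141, -0.001, 0.001]
wrist_force: [-0.6, -0.4, -0.6]
grip_width: 59.9
gripper_force: 0.0
```

```bash
python3 - <<'E'
from h import *
o=manip.get_obs(); manip.read_camera('wrist'); print(o['tcp_pos'],o['wrist_force'],o['grip_width'])
for d in manip.silhouettes('weight_a','wrist')[:3]:
    ys,xs=np.nonzero(d['region']); print(round(d['p'],2),xs.min(),xs.max(),ys.min(),ys.max())
E
```

```text
[549.3078346  -40.6748582   48.29255075] [-0.61916283 -0.36664245 -0.58189241] 59.91845350827365
0.57 250 310 239 329
```

>>> move_arm:
  targets:
    - {"slide": [0,0,-0.004],"dr": [0,0,0]}
    - {"slide": [0,0,-0.004],"dr": [0,0,0]}
    - {"slide": [0,0,-0.004],"dr": [0,0,0]}
    - {"slide": [0,0,-0.004],"dr": [0,0,0]}
    - {"slide": [0,0,-0.004],"dr": [0,0,0]}
    - {"slide": [0,0,-0.004],"dr": [0,0,0]}
  grip: 1
  squeeze: 80

```text
t: 30.38
tcp_pos: [550.0, -40.6, 51.2]
ee_rot: [-3.141, -0.001, -0.001]
wrist_force: [-0.5, 1.7, 4.9]
grip_width: 25.4
gripper_force: 78.5
```

>>> move_arm:
  targets:
    - {"slide": [0,0,0.001],"dr": [0,0,0]}
    - {"slide": [0,0,0.002],"dr": [0,0,0]}
    - {"slide": [0,0,0.002],"dr": [0,0,0]}

```text
t: 30.75
tcp_pos: [550.2, -40.6, 51.1]
ee_rot: [-3.141, -0.001, -0.001]
wrist_force: [-2.9, 2.4, 10.4]
grip_width: 25.8
gripper_force: 79.3
```

It is blocked at once, so the weight is home. One last press, then open and withdraw.

>>> move_arm:
  targets:
    - {"slide": [0,0,0.0015],"dr": [0,0,0]}
    - {"slide": [0,0,0.0015],"dr": [0,0,0]}

```text
t: 31.0
tcp_pos: [550.4, -40.6, 51.0]
ee_rot: [-3.141, -0.001, -0.001]
wrist_force: [-3.3, 2.5, 11.9]
grip_width: 25.4
gripper_force: 79.7
```

>>> move_arm:
  targets:
    - {"slide": [0,0,0],"dr": [0,0,0]}
    - {"slide": [0,0,0],"dr": [0,0,0]}
    - {"slide": [0,0,0],"dr": [0,0,0]}
    - {"slide": [0,0,0],"dr": [0,0,0]}
  grip: -0.4

```text
t: 31.5
tcp_pos: [549.4, -40.7, 48.6]
ee_rot: [-3.142, -0.001, 0.001]
wrist_force: [1.2, 0.3, -0.4]
grip_width: 59.8
gripper_force: 0.0
```

>>> move_arm:
  targets:
    - {"slide": [0,0,-0.06],"dr": [0,0,0]}
    - {"slide": [0,0,-0.16],"dr": [0,0,0]}
    - {"slide": [0,0,-0.28],"dr": [0,0,0]}
    - {"slide": [-0.08,0,-0.28],"dr": [0,0,0]}
    - {"slide": [-0.08,0,-0.28],"dr": [0,0,0]}

```text
t: 32.12
tcp_pos: [507.5, -40.5, 188.9]
ee_rot: [-3.141, -0.001, 0.002]
wrist_force: [0.4, -0.5, -0.8]
grip_width: 59.7
gripper_force: 0.0
```

```bash
python3 cup.py c3; python3 - <<'E'
from h import *
o=manip.get_obs(); o['ee_rot']=np.array([np.pi,0,0])
manip.read_camera('wrist')
for d in manip.silhouettes('weight_a','wrist')[:3]:
    ys,xs=np.nonzero(d['region']); print('wrist',round(d['p'],2),xs.min(),xs.max(),ys.min(),ys.max())
manip.read_camera('scene')
for d in manip.silhouettes('weight_a','scene')[:6]:
    ys,xs=np.nonzero(d['region']); print('scene',round(d['p'],2),xs.min(),xs.max(),ys.min(),ys.max())
E
```

```text
[507.5 -40.5 188.9] [ 0.4 -0.5 -0.8]
mouth 0.87 [278.5, 159.5] [545.4 -38.4  36. ]
cup 0.76 [545.5 -35.3   0. ]
ring [256 132  49  51 894] [546.7 -40.4  24.5] rms 0.29
wrist 0.82 0 50 152 184
wrist 0.68 264 297 146 183
wrist 0.63 43 68 245 263
scene 0.89 186 204 226 263
scene 0.83 350 363 180 202
scene 0.77 258 273 230 263
scene 0.72 303 318 251 285
```

The heavier weight stands upright in the cup, the lighter one on the left pan, and the decoys have not moved. Handing in.

```bash
python3 -c "
from rig import manip
print(manip.hand_in())"
```

```text
the job is handed in; nothing more can be done
None
```

I weighed both: the right-pan weight sank, so I pressed that one into the spring cup until it was blocked at the stop, left the lighter one standing on the left pan, and handed the job in at about 32 s; no verdict was returned.

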